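# Bolt down the pressure pot's lid crisscross

## Robot

A 6-joint arm with a two-finger parallel gripper is mounted at the origin on a cart in front of the work surface, level with it; the furniture and walls round the work are solid. World frame = base frame: x ahead of the robot, y to its left, z up, the work surface at z = 0. Lengths are in m, angles in rad, forces in N, time in s.
With the tool pointing down it reaches from about 0.275 to 0.85 m from the base axis. Payload 19 kg.
Tool frame: the origin (TCP) lies between the finger pads; the fingertips stand 25 mm ahead of it and the grasp point (between the pads) lies 6 mm ahead of it (robot.tips_ahead is the distance from the TCP to the fingertips, in m); z points along the fingers, y is the line along which they close (so a half turn about z gives the same grasp; the last joint's range is limited). The gripper opens to 85 mm and grips with 20 to 120 N. Pads are 22 mm wide; open, the fingers measure 114 mm over their backs; the gripper's body (76 mm by 85 mm) begins 54 mm behind the grasp point. The pads swing forward as they close: fully open they stand 13 mm farther back than shut.
Start: joints at [-1.374, 0.15, 1.437, -0, 1.554, -0.134], TCP at [0.187, -0.544, 0.256] pointing down, gripper open.
Joint ranges: [-2.8, 2.8], [-0.68, 2.1], [0.12, 2.68], [-1.39, 4.53], [0.16, 2.79], [-2.81, 2.81]. Speed limits (rad/s): [1.89, 1.89, 2.22, 3.01, 3.01, 3.01].

## Interface

Orientations are given as a rotation vector (axis times angle).
In Python, from workcell import robot, optics, close_job gives the robot as it stands. The module is installed in compiled form; this text tells all that it offers.
- The arm moves only by the tool play_rows, never from a script. Its argument "plan" is one flat list of numbers, 7 for each row, row after row: the opening, from 0 (shut) to 1 (fully open), then the shift along the tool's x, y, z in cm, then the turn, a rotation vector about the tool's x, y, z in degrees. In form: [claw, tx, ty, tz, wx, wy, wz, claw, tx, ty, tz, wx, wy, wz, ...]. A call has 1 to 12 rows; each row shifts and turns the commanded pose from where the row before left it, along the tool's axes as they then stand; what a row does not reach is not made up. A row lasts 1/12 s, in which the tool goes at most 41.7 mm and 7.16 degrees, less where a joint would pass 70% of its speed; a pose out of reach is approached as far as the arm can. A call with a gripper value outside its range is refused whole. The fingers move at their own pace and stop on an object; "force" is the grip in N (left out, the last holds). Time passes only in rows, so rows that do not move let the fingers close. It gives the time, the measured TCP pose, the force, the opening and the grip force at its end, in the units of the state.
- robot.read_state(): the state, without advancing time (a new reading comes with each control period).
- optics.camera(name): name is "scene" or "top" or "wrist"; returns a dict with "frame" (384x512x3 uint8, blue, green, red), "z_map" (384x512 float32, m along the optical axis (not along the pixel's ray), 0 where there is no reading), "K" (3x3 intrinsics, pixels), "camera_from_world" (4x4, takes a point from world to camera coordinates). Camera axes: x right, y down, z forward; pixel columns grow to the right and rows downward; lengths in m; the calibration is good to about 2 mm. A picture is of the moment at which its call begins.
- close_job(): hands the job in; it is judged then, once.
The state is a dict: "time_s": time; "joint_positions": joint angles; "dq": joint speeds; "tau": joint torques, N m; "tcp_pos": TCP position; "orientation": TCP orientation; "wrist_force": force on the tool from outside, world axes, zero at the start; "wrist_torque": the same for the moment, N m; "gripper_width": opening from 0.0 (shut) to 1.0 (fully open); "finger_force": force on a finger pad.
Only numpy, scipy, OpenCV 4.12 (cv2) and the standard library are available. Lean on these libraries where they do the work, as an engineer would, in place of code of your own. Each camera call takes 0.05 s, during which the arm holds its last target. There are 200 camera calls.

## Task

Tighten the four T-bar nuts on the pressure pot's lid evenly, crisscross (always the nut opposite the first one next, then the other opposite pair), in two passes: first every nut to about 0.33 N m, then, in the same manner, every nut to about 0.48 N m. Feel the torque as you turn, do not overtighten any nut, and leave the other things on the worktop where they are.

Things in the scene. Friction and masses are not known exactly. Their poses are not given: they have to be found in the camera images.
- pot: low steel pressure pot, fixed to the worktop, 80 mm high, flange 176 mm across. Origin under its centre, z up. Four T-bar nuts a, b, c, d stand anticlockwise (seen from above) on a circle of 70 mm radius, at 45, 135, 225 and 315 degrees from the pot's x axis: a is opposite c, b opposite d. All four nuts tighten clockwise seen from above and stay where they are left.
- lid: round bare-metal lid on the pot, 176 mm across, its top 93 mm above the worktop, with a low dome (84 mm across, up to 11 mm above the lid's top) in the middle; origin on the pot's axis at its underside. It lies on a springy gasket and sinks and tilts a little (under 2 mm) as nuts press on it, so tightening one pair takes some load off the other pair.
- nut_a: T-bar nut at 45 degrees, opposite nut_c: level bar 50 x 10 mm, 18 mm high, gripped across its 10 mm from above, on a 9 mm neck; the 25 mm foot ends 20 mm below the bar's centre. Origin at the bar's centre, about 129 mm above the worktop; x along the bar, z up. The bar is sprung: it twists on the nut by 0.55 rad per N m and springs back when let go. The nut sinks 3 mm per rad.
- nut_b: T-bar nut at 135 degrees, opposite nut_d: level bar 50 x 10 mm, 18 mm high, gripped across its 10 mm from above, on a 9 mm neck; the 25 mm foot ends 20 mm below the bar's centre. Origin at the bar's centre, about 129 mm above the worktop; x along the bar, z up. The bar is sprung: it twists on the nut by 0.55 rad per N m and springs back when let go. The nut sinks 3 mm per rad.
- nut_c: T-bar nut at 225 degrees, opposite nut_a: level bar 50 x 10 mm, 18 mm high, gripped across its 10 mm from above, on a 9 mm neck; the 25 mm foot ends 20 mm below the bar's centre. Origin at the bar's centre, about 129 mm above the worktop; x along the bar, z up. The bar is sprung: it twists on the nut by 0.55 rad per N m and springs back when let go. The nut sinks 3 mm per rad.
- nut_d: T-bar nut at 315 degrees, opposite nut_b: level bar 50 x 10 mm, 18 mm high, gripped across its 10 mm from above, on a 9 mm neck; the 25 mm foot ends 20 mm below the bar's centre. Origin at the bar's centre, about 129 mm above the worktop; x along the bar, z up. The bar is sprung: it twists on the nut by 0.55 rad per N m and springs back when let go. The nut sinks 3 mm per rad.
- foot (a point): centre of the pot's underside. How the nuts turn: they are stiff-running lock nuts: the bar twists 0.16 rad before even a free nut moves, at about 0.26 N m (read at rest, after each bit of turning; some 0.03 more in motion). Each nut turns 0.05 to 0.8 rad before it bears on the lid, each differently; then the torque climbs by about 0.25 N m per rad turned at the bar. 0.33 N m presses a nut on the lid with about 25 N, 0.48 N m with 65 N.
- tin_lid: round tin lid lying on the worktop, 93 mm across, 7 mm thick; a bystander; origin under its centre
- tape_roll: roll of masking tape lying flat, 96 mm across, 25 mm high; a bystander; origin under its centre
- marker: black marker pen lying near the front edge, 140 mm long, 16 mm thick; a bystander; origin under its middle
- dropper: small dropper bottle standing behind the pot, 42 mm wide, 118 mm high; a bystander; origin under its centre

How it is judged:
By the outcome, as a careful person would: the job done as asked, in the order asked, and still so for the second after the job is handed in, with the robot touching nothing.
It also fails if it takes over 72 s, if anything falls off the work surface, if the arm or the gripper's body presses on something with over 40 N, if the wrist force passes 120 N, or if a joint passes its speed limit or range.

## Working session

There is one attempt and no reset: what is moved stays moved. The work goes in short steps, Python scripts to look and compute and a tool call to move; the robot and the scene stay as the last step left them, time stands still between calls to the robot, and variables do not carry over. Pictures are saved under pics/ and viewed, at most 10 in all, crops included, and the job is handed in when it is done.

Besides the shell and the picture viewer there is one more tool, called after "Request:" as name(argument=value, ...) on one line, values as JSON. play_rows: Moves the arm, as the interface text tells. Its arguments: {"type":"object","properties":{"plan":{"type":"array","items":{"type":"number"}},"force":{"type":"number"}},"required":["plan"]}

```bash
mkdir -p pics
python3 - <<'E'
from workcell import robot, optics
import cv2, numpy as np
s=robot.read_state()
for k,v in s.items(): print(k,np.round(v,3))
a=optics.camera("top"); b=optics.camera("scene")
np.savez("v.npz",**{n+k:c[k] for n,c in(("t",a),("s",b)) for k in c})
for c in(a,b): print(c["K"].round(1).tolist(),c["camera_from_world"].round(3).tolist())
cv2.imwrite("pics/top.png",cv2.resize(a["frame"],(800,600)));cv2.imwrite("pics/scene.png",b["frame"])
E
```

```text
time_s 0.0
joint_positions [-1.374  0.151  1.438  0.     1.554 -0.134]
dq [ 0.     0.    -0.001 -0.001  0.001  0.   ]
tau [-2.0000e-03 -7.1307e+01 -5.7087e+01 -0.0000e+00  9.0000e-03  0.0000e+00]
tcp_pos [ 0.187 -0.544  0.256]
orientation [-3.098 -0.517  0.   ]
wrist_force [ 0.8   -1.195 -0.505]
wrist_torque [ 0.047 -0.049  0.016]
finger_force 0.0
gripper_width 1.0
[[494.9, 0.0, 257.1], [0.0, 494.9, 193.4], [0.0, 0.0, 1.0]] [[-0.007, -1.0, 0.021, 0.061], [-0.996, 0.005, -0.088, 0.528], [0.088, -0.021, -0.996, 1.035], [0.0, 0.0, 0.0, 1.0]]
[[492.5, 0.0, 266.1], [0.0, 492.5, 191.1], [0.0, 0.0, 1.0]] [[-0.855, -0.518, 0.014, 0.48], [-0.329, 0.522, -0.787, 0.221], [0.401, -0.678, -0.616, 1.08], [0.0, 0.0, 0.0, 1.0]]
```

View pics/top.png

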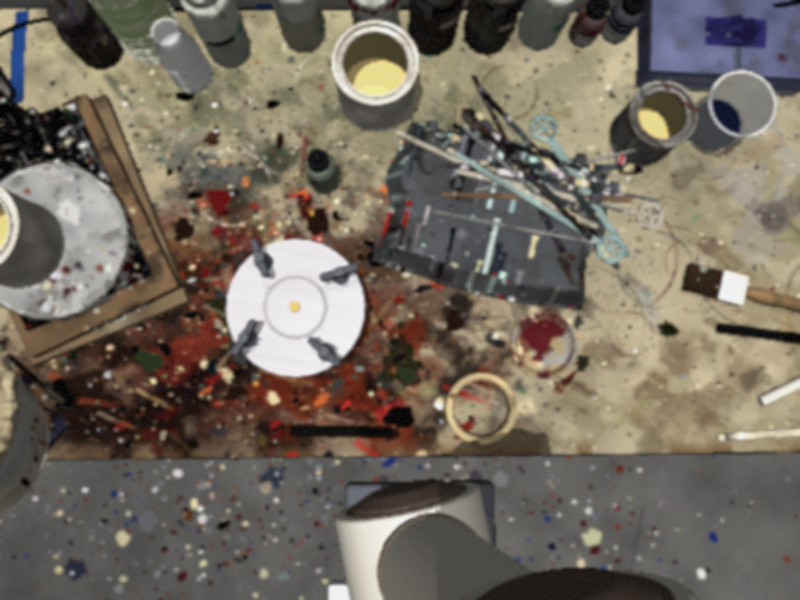

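View pics/scene.png

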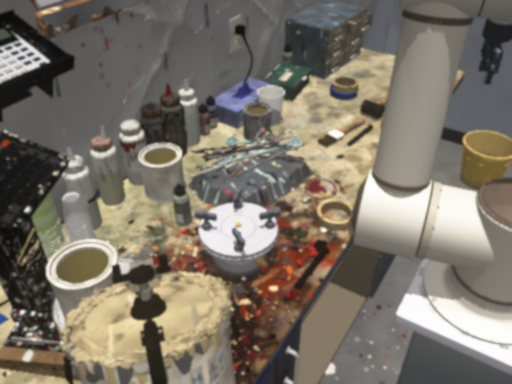

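```bash
cat > h.py <<'E'
import numpy as np, cv2
def world(c):
    z=c["z_map"]; K=c["K"]; v,u=np.indices(z.shape)
    P=np.stack([(u-K[0,2])/K[0,0]*z,(v-K[1,2])/K[1,1]*z,z],-1)
    T=np.linalg.inv(c["camera_from_world"]); return P@T[:3,:3].T+T[:3,3]
E
python3 - <<'E'
from h import *
d=np.load("v.npz")
for n in "ts":
    c={k:d[n+k] for k in("z_map","K","camera_from_world")}
    W=world(c); ok=c["z_map"]>0
    near=np.hypot(W[...,0]-.36,W[...,1]-.2)<.16 if n=="t" else np.hypot(W[...,0]-cx,W[...,1]-cy)<.11
    if n=="t":
        m=ok&near&(abs(W[...,2]-.093)<.006); p=W[m][:,:2].astype(np.float32)
        (cx,cy),r=cv2.minEnclosingCircle(p); print("lid n",len(p),cx,cy,r,"z",np.median(W[m][:,2]))
        near=np.hypot(W[...,0]-cx,W[...,1]-cy)<.105
    m=(ok&near&(W[...,2]>.118)&(W[...,2]<.15)).astype(np.uint8)
    k,l,st,ce=cv2.connectedComponentsWithStats(m)
    for i in range(1,k):
        q=W[l==i]
        if len(q)<15: continue
        (x,y),(w,h),a=cv2.minAreaRect((q[:,:2]*1000).astype(np.float32))
        e=np.linalg.eigh(np.cov(q[:,:2].T))[1][:,1]
        ang=np.degrees(np.arctan2(e[1],e[0]))%180
        print(n,len(q),"px",ce[i].round(),"c",round(x),round(y),"wh",round(w),round(h),"ang",round(ang,1),"zmed,max",np.median(q[:,2]).round(3),q[:,2].max().round(3),"r/phi",np.hypot(x/1e3-cx,y/1e3-cy).round(3),np.degrees(np.arctan2(y/1e3-cy,x/1e3-cx)).round(1))
E
```

```text
lid n 2335 0.49393436312675476 0.19529281556606293 0.08421453088521957 z 0.09400529310598782
t 123 px [167. 167.] c 570 232 wh 40 11 ang 19.9 zmed,max 0.137 0.144 r/phi 0.085 25.9
t 143 px [216. 174.] c 557 138 wh 13 46 ang 106.7 zmed,max 0.138 0.143 r/phi 0.085 -42.4
t 163 px [156. 215.] c 478 252 wh 12 49 ang 150.1 zmed,max 0.138 0.145 r/phi 0.059 106.0
t 142 px [207. 225.] c 460 155 wh 49 12 ang 49.9 zmed,max 0.136 0.143 r/phi 0.053 -130.2
s 101 px [237. 195.] c 555 141 wh 11 49 ang 105.3 zmed,max 0.136 0.144 r/phi 0.082 -41.6
s 175 px [270. 214.] c 459 157 wh 49 14 ang 50.1 zmed,max 0.132 0.141 r/phi 0.052 -132.9
s 165 px [207. 216.] c 571 236 wh 45 15 ang 20.2 zmed,max 0.133 0.141 r/phi 0.087 27.5
s 138 px [239. 237.] c 475 254 wh 12 49 ang 151.6 zmed,max 0.136 0.143 r/phi 0.062 107.6
```

Request:
play_rows(plan=[0.5,2.85,-2.63,0,0,0,0,0.5,2.85,-2.63,0,0,0,0,0.5,2.85,-2.63,0,0,0,0,0.5,2.85,-2.63,0,0,0,0,0.5,2.85,-2.63,0,0,0,0,0.5,2.85,-2.63,0,0,0,0,0.5,2.85,-2.63,0,0,0,0,0.5,2.85,-2.63,0,0,0,0,0.5,2.85,-2.63,0,0,0,0,0.5,2.85,-2.63,0,0,0,0,0.5,2.85,-2.63,0,0,0,0,0.5,2.85,-2.63,0,0,0,0], force=60)

```text
time_s: 1.1
tcp_pos: [0.408, -0.1323, 0.2563]
orientation: [3.099, 0.517, 0.0]
wrist_force: [1.0, -0.6, -0.4]
gripper_width: 0.498
finger_force: 0.0
```

Request:
play_rows(plan=[0.5,2.85,-2.63,0,0,0,0,0.5,2.85,-2.63,0,0,0,0,0.5,2.85,-2.63,0,0,0,0,0.5,2.85,-2.63,0,0,0,0,0.5,2.85,-2.63,0,0,0,0,0.5,2.85,-2.63,0,0,0,0,0.5,2.85,-2.63,0,0,0,0,0.5,2.85,-2.63,0,0,0,0,0.5,0,0,0,0,0,-7,0.5,0,0,0,0,0,-7,0.5,0,0,0,0,0,-7,0.5,0,0,0,0,0,-7])

```text
time_s: 2.1
tcp_pos: [0.5549, 0.1391, 0.2558]
orientation: [-2.877, -1.261, 0.001]
wrist_force: [-0.2, -0.8, -0.7]
gripper_width: 0.501
finger_force: 0.0
```

Request:
play_rows(plan=[0.5,0,0,0,0,0,-7,0.5,0,0,0,0,0,-7,0.5,0,0,0,0,0,-7,0.5,0,0,0,0,0,-7,0.5,0,0,0,0,0,-7,0.5,0,0,0,0,0,-7,0.5,0,0,0,0,0,-7,0.5,0,0,0,0,0,-7,0.5,0,0,0,0,0,-3,0.5,0,0,0,0,0,0])

```text
time_s: 2.93
tcp_pos: [0.5549, 0.1388, 0.256]
orientation: [-1.888, -2.51, 0.001]
wrist_force: [-0.1, -0.5, -0.7]
gripper_width: 0.498
finger_force: 0.0
```

```bash
cat >> h.py <<'E'
from scipy.spatial.transform import Rotation as R
def psi(s):
    x=R.from_rotvec(s["orientation"]).as_matrix()[:,0]; return np.degrees(np.arctan2(x[1],x[0]))
def bars(c,cx=.5155,cy=.1965):
    W=world(c); m=((c["z_map"]>0)&(np.hypot(W[...,0]-cx,W[...,1]-cy)<.105)&(W[...,2]>.12)&(W[...,2]<.15)).astype(np.uint8)
    k,l,st,ce=cv2.connectedComponentsWithStats(m)
    for i in range(1,k):
        q=W[l==i]
        if len(q)<40: continue
        q=q[q[:,2]>np.percentile(q[:,2],90)-.008]
        (x,y),(w,h),a=cv2.minAreaRect((q[:,:2]*1000).astype(np.float32))
        e=np.linalg.eigh(np.cov(q[:,:2].T))[1][:,1]
        print(len(q),"px",ce[i].round(),"c",round(x),round(y),"wh",round(w),round(h),"ang",round(np.degrees(np.arctan2(e[1],e[0]))%180,1),"ztop",np.percentile(q[:,2],80).round(4))
E
python3 - <<'E'
from h import *
from workcell import robot,optics
s=robot.read_state(); print(psi(s),s["joint_positions"],s["wrist_torque"],s["time_s"])
c=optics.camera("wrist"); bars(c); cv2.imwrite("pics/w1.png",c["frame"])
E
```

```text
106.11838040903379 [ 1.10374365e-01  1.44684581e-01  1.44459009e+00  1.38258775e-04
  1.55297963e+00 -1.70947031e-01] [-0.0655809   0.00980075  0.06524767] 2.9333
1022 px [203.  29.] c 479 252 wh 12 49 ang 150.1 ztop 0.1392
858 px [319.  92.] c 577 234 wh 49 12 ang 19.9 ztop 0.1387
725 px [158. 148.] c 462 155 wh 48 13 ang 49.6 ztop 0.1376
620 px [262. 198.] c 558 137 wh 12 49 ang 107.5 ztop 0.139
```

View pics/w1.png

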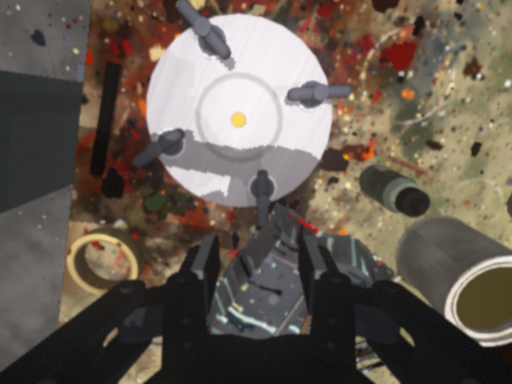

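Request:
play_rows(plan=[0.5,-0.13,0.18,3.8,0,0,-1,0.5,0,0,3.8,0,0,0,0.5,0,0,3.0,0,0,0,0.5,0,0,1.6,0,0,0,0.5,0,0,0,0,0,0])

```text
time_s: 3.4
tcp_pos: [0.5553, 0.1378, 0.1304]
orientation: [-1.87, -2.519, 0.006]
wrist_force: [-0.9, 0.1, -0.4]
gripper_width: 0.502
finger_force: 0.0
```

```bash
cat >> h.py <<'E'
def feel(n=4):
    from workcell import robot,optics
    r=[]
    for i in range(n):
        if i: optics.camera("wrist")
        s=robot.read_state(); r.append(np.r_[s["wrist_force"],s["wrist_torque"],s["tau"][5]])
    r=np.array(r); print("t",round(s["time_s"],2),"Tz",r[:,5].round(3),"mean",r[:,5].mean().round(3),"| all",r.mean(0).round(3),"| psi",psi(s).round(2),"q6",round(s["joint_positions"][5],3),"p",np.round(s["tcp_pos"],4),"w",round(s["gripper_width"],3))
E
python3 -c "from h import *;feel(5)"
```

```text
t 3.6 Tz [ 0.067  0.026 -0.051  0.036 -0.008] mean 0.014 | all [ 0.13   0.024  0.373  0.011 -0.001  0.014  0.037] | psi 106.9 q6 -0.186 p [0.5578 0.1382 0.1361] w 0.506
```

Request:
play_rows(plan=[0,0,0,0,0,0,0,0,0,0,0,0,0,0,0,0,0,0,0,0,0,0,0,0,0,0,0,0,0,0,0,0,0,0,0])

```text
time_s: 4.02
tcp_pos: [0.5579, 0.1382, 0.1353]
orientation: [1.869, 2.523, 0.003]
wrist_force: [5.2, 1.4, 7.4]
gripper_width: 0.109
finger_force: 60.5
```

```bash
python3 -c "from h import *;feel(3)"
```

```text
t 4.12 Tz [ 0.005 -0.006  0.02 ] mean 0.006 | all [ 4.732e+00  1.721e+00  6.869e+00  2.910e-01 -7.830e-01  6.000e-03
  1.700e-02] | psi 106.95 q6 -0.187 p [0.5579 0.1382 0.1353] w 0.1
```

Request:
play_rows(plan=[0,0,0,0,0,0,5,0,0,0,0,0,0,5,0,0,0,0.02,0,0,5,0,0,0,0.02,0,0,5,0,0,0,0.02,0,0,4,0,0,0,0,0,0,0,0,0,0,0,0,0,0])

```text
time_s: 4.7
tcp_pos: [0.5581, 0.1383, 0.1346]
orientation: [2.353, 2.079, 0.004]
wrist_force: [7.4, 2.1, 3.6]
gripper_width: 0.107
finger_force: 60.3
```

```bash
sed -i 's/"mean",r/"tau5",r[:,6].round(3),"mean",r/' h.py; python3 -c "from h import *;feel(6)"
```

```text
t 4.95 Tz [0.277 0.271 0.286 0.242 0.277 0.294] tau5 [0.908 0.442 0.313 0.281 0.274 0.273] mean 0.275 | all [ 7.576  2.393  4.005  0.358 -1.223  0.275  0.415] | psi 82.96 q6 0.232 p [0.558  0.1383 0.1346] w 0.108
```

Request:
play_rows(plan=[0,0,0,0.02,0,0,4,0,0,0,0.02,0,0,4,0,0,0,0.02,0,0,4,0,0,0,0,0,0,0,0,0,0,0,0,0,0,0,0,0,0,0,0,0])

```text
time_s: 5.45
tcp_pos: [0.5582, 0.1382, 0.134]
orientation: [2.557, 1.823, 0.004]
wrist_force: [9.6, 2.2, 3.8]
gripper_width: 0.105
finger_force: 60.2
```

```bash
python3 -c "from h import *;feel(6)"
```

```text
t 5.7 Tz [0.211 0.274 0.312 0.249 0.3   0.258] tau5 [0.341 0.291 0.28  0.277 0.276 0.276] mean 0.267 | all [ 9.033  2.33   3.26   0.315 -1.438  0.267  0.29 ] | psi 70.96 q6 0.441 p [0.5582 0.1382 0.134 ] w 0.102
```

Request:
play_rows(plan=[0,0,0.04,0.02,0,0,4,0,0,0,0.02,0,0,4,0,0,0,0.02,0,0,4,0,0,0,0,0,0,0,0,0,0,0,0,0,0,0,0,0,0,0,0,0])

```text
time_s: 6.2
tcp_pos: [0.5585, 0.1381, 0.1335]
orientation: [2.734, 1.545, 0.005]
wrist_force: [8.4, 2.2, 3.8]
gripper_width: 0.105
finger_force: 60.3
```

```bash
python3 -c "from h import *;feel(5)"
```

```text
t 6.4 Tz [0.218 0.265 0.287 0.252 0.328] tau5 [0.348 0.298 0.286 0.284 0.283] mean 0.27 | all [ 8.067  2.515  3.941  0.359 -1.259  0.27   0.3  ] | psi 58.96 q6 0.65 p [0.5585 0.1381 0.1335] w 0.109
```

Request:
play_rows(plan=[0,0,0.05,0.02,0,0,4,0,0,0,0.02,0,0,4,0,0,0,0.02,0,0,2,0,0,0,0,0,0,0,0,0,0,0,0,0,0,0,0,0,0,0,0,0])

```text
time_s: 6.9
tcp_pos: [0.5589, 0.138, 0.1332]
orientation: [2.859, 1.302, 0.005]
wrist_force: [5.8, 2.7, 8.7]
gripper_width: 0.104
finger_force: 60.9
```

```bash
python3 -c "from h import *;feel(5)"
```

```text
t 7.1 Tz [0.318 0.297 0.379 0.275 0.354] tau5 [0.36  0.332 0.326 0.325 0.324] mean 0.325 | all [ 5.763  2.736  8.413  0.43  -0.915  0.325  0.333] | psi 48.97 q6 0.824 p [0.5588 0.138  0.1331] w 0.104
```

Request:
play_rows(plan=[0.5,0,0,0,0,0,0,0.5,0,0,0,0,0,0,0.5,0,0,0,0,0,0,0.5,0,0,-2.7,0,0,0,0.5,0,0,-3,0,0,0,0.5,0.83,-3.43,0,0,0,0,0.5,0.83,-3.43,0,0,0,0,0.5,0.83,-3.43,0,0,0,0,0.5,0.83,-3.43,0,0,0,0,0.5,0,0,0,0,0,-7.1,0.5,0,0,0,0,0,-7.1,0.5,0,0,0,0,0,-7.1])

```text
time_s: 8.1
tcp_pos: [0.4755, 0.2533, 0.1888]
orientation: [-2.563, -1.817, 0.001]
wrist_force: [0.1, -0.6, 0.5]
gripper_width: 0.499
finger_force: 0.0
```

Request:
play_rows(plan=[0.5,0,0,0,0,0,-7.1,0.5,0,0,0,0,0,-7.1,0.5,0,0,0,0,0,-7.1,0.5,0,0,0,0,0,-7.1,0.5,0,0,0,0,0,-7.1,0.5,0,0,0,0,0,-7.1,0.5,0,0,0,0,0,-7.1,0.5,0,0,0,0,0,-7.1,0.5,0,0,0,0,0,-7.1,0.5,0,0,0,0,0,-7.1,0.5,0,0,0,0,0,-7.1,0.5,0,0,0,0,0,-1.7])

```text
time_s: 9.1
tcp_pos: [0.476, 0.2527, 0.1887]
orientation: [-0.799, -3.037, 0.001]
wrist_force: [-0.7, 0.3, 0.2]
gripper_width: 0.503
finger_force: 0.0
```

```bash
python3 -c "
from h import *;feel(3)
from workcell import optics;bars(optics.camera('wrist'))"
```

```text
t 9.2 Tz [-0.028  0.023 -0.018] tau5 [-2.189 -0.589 -1.811] mean -0.007 | all [-0.357  0.438  0.042 -0.012 -0.049 -0.007 -1.53 ] | psi 150.08 q6 -0.703 p [0.476  0.2527 0.1887] w 0.498
1101 px [261. 229.] c 479 252 wh 13 49 ang 149.7 ztop 0.1392
1051 px [127. 271.] c 460 156 wh 49 11 ang 50.1 ztop 0.136
215 px [289. 327.] c 560 232 wh 20 7 ang 39.8 ztop 0.1344
```

Request:
play_rows(plan=[0.5,-0.29,0.09,2.3,0,0,0,0.5,0,0,2,0,0,0,0.5,0,0,1,0,0,0,0,0,0,0,0,0,0,0,0,0,0,0,0,0,0,0,0,0,0,0,0,0,0,0,0,0,0,0,0,0,0,0,0,0,0,0,0,0,0,0,0])

```text
schema error: expected a multiple of 7 numbers
```

Request:
play_rows(plan=[0,0,0,0,0,0,5,0,0,0,0,0,0,5,0,0,0,0.02,0,0,5,0,0,0,0.02,0,0,5,0,0,0,0.02,0,0,4,0,0,0,0,0,0,0,0,0,0,0,0,0,0,0,0,0,0,0,0,0])

```text
time_s: 9.92
tcp_pos: [0.4762, 0.2528, 0.1883]
orientation: [-1.422, -2.801, 0.0]
wrist_force: [0.6, 0.3, 0.1]
gripper_width: -0.004
finger_force: 0.0
```

```bash
python3 -c "from h import *;feel(5)"
```

```text
t 10.12 Tz [0.019 0.046 0.012 0.007 0.016] tau5 [ 0.161  0.017 -0.03  -0.04  -0.037] mean 0.02 | all [ 0.225 -0.164 -0.026 -0.01  -0.026  0.02   0.014] | psi 126.09 q6 -0.285 p [0.4762 0.2528 0.1883] w 0.0
```

Request:
play_rows(plan=[0.5,0,0,0,0,0,-7,0.5,0,0,0,0,0,-7,0.5,0,0,0,0,0,-7,0.5,0,0,0,0,0,-3,0.5,-0.29,0.09,2.3,0,0,0,0.5,0,0,2,0,0,0,0.5,0,0,1,0,0,0,0,0,0,0,0,0,0,0,0,0,0,0,0,0,0,0,0,0,0,0,0,0,0,0,0,0,0,0,0,0,0,0,0,0,0])

```text
time_s: 11.12
tcp_pos: [0.4796, 0.2524, 0.1364]
orientation: [0.811, 3.034, 0.002]
wrist_force: [-0.4, 0.5, 3.4]
gripper_width: 0.104
finger_force: 60.7
```

```bash
python3 -c "from h import *;feel(2)"
```

```text
t 11.17 Tz [-0.009 -0.012] tau5 [-0.003 -0.002] mean -0.011 | all [-2.900e-02  7.000e-01  4.703e+00  2.050e-01 -5.700e-02 -1.100e-02
 -3.000e-03] | psi 150.06 q6 -0.706 p [0.4796 0.2524 0.1364] w 0.107
```

Gripped, lateral force near zero. Turning.

Request:
play_rows(plan=[0,0,0,0,0,0,5,0,0,0,0,0,0,5,0,0,0,0.02,0,0,5,0,0,0,0.02,0,0,5,0,0,0,0.02,0,0,4,0,0,0,0,0,0,0,0,0,0,0,0,0,0,0,0,0,0,0,0,0])

```text
time_s: 11.83
tcp_pos: [0.4795, 0.2523, 0.1356]
orientation: [1.424, 2.799, 0.002]
wrist_force: [-0.4, 1.3, 5.7]
gripper_width: 0.108
finger_force: 61.2
```

```bash
python3 -c "from h import *;feel(5)"
```

```text
t 12.03 Tz [0.267 0.255 0.291 0.273 0.297] tau5 [0.342 0.28  0.265 0.262 0.261] mean 0.277 | all [-0.052  1.263  5.574  0.124  0.021  0.277  0.282] | psi 126.08 q6 -0.288 p [0.4795 0.2523 0.1356] w 0.106
```

Request:
play_rows(plan=[0,0,0,0.02,0,0,5,0,0,0,0.02,0,0,5,0,0,0,0.02,0,0,5,0,0,0,0,0,0,0,0,0,0,0,0,0,0,0,0,0,0,0,0,0,0,0,0,0,0,0,0])

```text
time_s: 12.62
tcp_pos: [0.4795, 0.2523, 0.1348]
orientation: [1.774, 2.592, 0.002]
wrist_force: [0.6, 1.8, 6.1]
gripper_width: 0.103
finger_force: 61.2
```

```bash
python3 -c "from h import *;feel(4)"
```

```text
t 12.77 Tz [0.255 0.243 0.244 0.251] tau5 [0.264 0.257 0.255 0.255] mean 0.248 | all [0.045 1.112 5.964 0.166 0.02  0.248 0.258] | psi 111.24 q6 -0.029 p [0.4795 0.2523 0.1348] w 0.103
```

Request:
play_rows(plan=[0,0,0,0.03,0,0,5,0,0,0,0.03,0,0,5,0,0,0,0.03,0,0,5,0,0,0,0,0,0,0,0,0,0,0,0,0,0,0,0,0,0,0,0,0,0,0,0,0,0,0,0])

```text
time_s: 13.35
tcp_pos: [0.4795, 0.2523, 0.1342]
orientation: [2.097, 2.339, 0.002]
wrist_force: [-0.8, 0.3, 8.9]
gripper_width: 0.108
finger_force: 61.9
```

```bash
python3 -c "from h import *;feel(4)"
```

```text
t 13.5 Tz [0.305 0.282 0.276 0.294] tau5 [0.285 0.28  0.279 0.279] mean 0.289 | all [-0.996  0.291  9.243  0.079  0.245  0.289  0.281] | psi 96.25 q6 0.233 p [0.4795 0.2523 0.1342] w 0.106
```

Request:
play_rows(plan=[0,0,0,0.03,0,0,5,0,0,0,0.03,0,0,4,0,0,0,0.02,0,0,3,0,0,0,0,0,0,0,0,0,0,0,0,0,0,0,0,0,0,0,0,0,0,0,0,0,0,0,0])

```text
time_s: 14.08
tcp_pos: [0.4796, 0.2524, 0.1338]
orientation: [2.33, 2.107, 0.003]
wrist_force: [-3.4, -0.3, 14.3]
gripper_width: 0.102
finger_force: 62.7
```

```bash
python3 -c "from h import *;feel(5)"
```

```text
t 14.28 Tz [0.35  0.365 0.367 0.362 0.319] tau5 [0.339 0.336 0.335 0.335 0.335] mean 0.353 | all [-3.2030e+00 -1.8400e-01  1.4712e+01 -4.0000e-03  5.3800e-01  3.5300e-01
  3.3600e-01] | psi 84.25 q6 0.443 p [0.4796 0.2524 0.1339] w 0.102
```

Request:
play_rows(plan=[0.5,0,0,0,0,0,0,0.5,0,0,0,0,0,0,0.5,0,0,0,0,0,0,0.5,0,0,-2.7,0,0,0,0.5,0,0,-3,0,0,0,0.5,-0.24,3.24,0,0,0,0,0.5,-0.24,3.24,0,0,0,0,0.5,-0.24,3.24,0,0,0,0,0.5,0,0,0,0,0,-7.1,0.5,0,0,0,0,0,-7.1,0.5,0,0,0,0,0,-7.1,0.5,0,0,0,0,0,-7.1])

```text
time_s: 15.28
tcp_pos: [0.5752, 0.2347, 0.1889]
orientation: [-1.737, -2.617, 0.001]
wrist_force: [-0.3, 0.0, 0.1]
gripper_width: 0.499
finger_force: 0.0
```

Request:
play_rows(plan=[0.5,0,0,0,0,0,-7.1,0.5,0,0,0,0,0,-7.1,0.5,0,0,0,0,0,-7.1,0.5,0,0,0,0,0,-7.1,0.5,0,0,0,0,0,-7.1,0.5,0,0,0,0,0,-7.1,0.5,0,0,0,0,0,-7.1,0.5,0,0,0,0,0,-7.1,0.5,0,0,0,0,0,-7.1,0.5,0,0,0,0,0,-7.1,0.5,0,0,0,0,0,-7.1,0.5,0,0,0,0,0,-2])

```text
time_s: 16.28
tcp_pos: [0.575, 0.2348, 0.1891]
orientation: [0.357, -3.121, 0.0]
wrist_force: [-0.2, -0.4, -0.5]
gripper_width: 0.496
finger_force: 0.0
```

```bash
python3 -c "
from h import *;feel(2)
from workcell import optics;bars(optics.camera('wrist'))"
```

```text
t 16.33 Tz [-0.005 -0.015] tau5 [-1.794 -0.24 ] mean -0.01 | all [ 0.13  -0.394 -0.186  0.017 -0.027 -0.01  -1.017] | psi -167.04 q6 -1.533 p [0.575  0.2349 0.1891] w 0.497
1024 px [175.  21.] c 469 163 wh 27 11 ang 55.8 ztop 0.1367
1677 px [326.  81.] c 479 252 wh 13 50 ang 96.2 ztop 0.1366
1461 px [112. 168.] c 559 137 wh 50 14 ang 60.4 ztop 0.1366
1092 px [257. 226.] c 576 234 wh 49 12 ang 19.8 ztop 0.1388
```

Request:
play_rows(plan=[0.5,0,0,0,0,0,-6.8,0.5,-0.06,-0.13,2.3,0,0,0,0.5,0,0,2,0,0,0,0.5,0,0,1,0,0,0,0,0,0,0,0,0,0,0,0,0,0,0,0,0,0,0,0,0,0,0,0,0,0,0,0,0,0,0,0,0,0,0,0,0,0])

```text
time_s: 17.13
tcp_pos: [0.5764, 0.2342, 0.1376]
orientation: [-0.528, 3.095, 0.001]
wrist_force: [-1.0, 2.7, 3.3]
gripper_width: 0.106
finger_force: 60.8
```

```bash
python3 -c "from h import *;feel(2)"
```

```text
t 17.18 Tz [0.043 0.017] tau5 [0.026 0.023] mean 0.03 | all [-1.144  2.791  3.604  0.442  0.191  0.03   0.024] | psi -160.65 q6 -1.647 p [0.5764 0.2342 0.1375] w 0.106
```

Request:
play_rows(plan=[0,0,0,0,0,0,5,0,0,0,0,0,0,5,0,0,0,0.02,0,0,5,0,0,0,0.02,0,0,5,0,0,0,0.02,0,0,4,0,0,0,0,0,0,0,0,0,0,0,0,0,0,0,0,0,0,0,0,0])

```text
time_s: 17.85
tcp_pos: [0.5764, 0.2342, 0.1367]
orientation: [0.122, 3.138, 0.001]
wrist_force: [-0.2, 4.5, 6.8]
gripper_width: 0.101
finger_force: 61.4
```

```bash
python3 -c "from h import *;feel(4)"
```

```text
t 18.0 Tz [0.273 0.179 0.242 0.291] tau5 [0.361 0.285 0.267 0.263] mean 0.246 | all [-0.883  4.311  5.816  0.778  0.21   0.246  0.294] | psi 175.55 q6 -1.231 p [0.5764 0.2342 0.1367] w 0.105
```

Free-running still. 15° more.

Request:
play_rows(plan=[0,0,0,0.03,0,0,5,0,0,0,0.03,0,0,5,0,0,0,0.03,0,0,5,0,0,0,0,0,0,0,0,0,0,0,0,0,0,0,0,0,0,0,0,0,0,0,0,0,0,0,0])

```text
time_s: 18.58
tcp_pos: [0.5764, 0.2343, 0.1359]
orientation: [0.531, 3.095, 0.002]
wrist_force: [-1.1, 5.4, 7.9]
gripper_width: 0.103
finger_force: 61.6
```

```bash
python3 -c "from h import *;feel(4)"
```

```text
t 18.73 Tz [0.249 0.21  0.274 0.237] tau5 [0.265 0.259 0.258 0.258] mean 0.242 | all [-1.209  4.942  7.182  0.835  0.257  0.242  0.26 ] | psi 160.55 q6 -0.969 p [0.5764 0.2343 0.1358] w 0.102
```

Request:
play_rows(plan=[0,0,0,0.03,0,0,5,0,0,0,0.03,0,0,5,0,0,0,0.03,0,0,5,0,0,0,0,0,0,0,0,0,0,0,0,0,0,0,0,0,0,0,0,0,0,0,0,0,0,0,0])

```text
time_s: 19.32
tcp_pos: [0.5765, 0.2344, 0.1354]
orientation: [0.93, 2.999, 0.003]
wrist_force: [-2.7, 5.8, 11.0]
gripper_width: 0.099
finger_force: 62.4
```

```bash
python3 -c "from h import *;feel(4)"
```

```text
t 19.47 Tz [0.342 0.311 0.334 0.296] tau5 [0.316 0.311 0.309 0.309] mean 0.321 | all [-2.348  5.576 11.321  0.866  0.416  0.321  0.311] | psi 145.55 q6 -0.708 p [0.5765 0.2344 0.1354] w 0.1
```

Request:
play_rows(plan=[0,0,0,0.02,0,0,3,0,0,0,0,0,0,2,0,0,0,0,0,0,0,0,0,0,0,0,0,0,0,0,0,0,0,0,0,0,0,0,0,0,0,0])

```text
time_s: 19.97
tcp_pos: [0.5766, 0.2345, 0.1353]
orientation: [1.06, 2.956, 0.003]
wrist_force: [-3.6, 5.3, 11.7]
gripper_width: 0.106
finger_force: 62.4
```

```bash
python3 -c "from h import *;feel(4)"
```

```text
t 20.12 Tz [0.406 0.367 0.38  0.37 ] tau5 [0.352 0.35  0.349 0.349] mean 0.381 | all [-2.811  5.467 12.302  0.883  0.455  0.381  0.35 ] | psi 140.56 q6 -0.62 p [0.5766 0.2345 0.1353] w 0.104
```

Request:
play_rows(plan=[0.5,0,0,0,0,0,0,0.5,0,0,0,0,0,0,0.5,0,0,0,0,0,0,0.5,0,0,-2.7,0,0,0,0.5,0,0,-2.8,0,0,0,0.5,0.97,-3.36,0,0,0,0,0.5,0.97,-3.36,0,0,0,0,0.5,0.97,-3.36,0,0,0,0,0.5,0.97,-3.36,0,0,0,0,0.5,0,0,0,0,0,-7.1,0.5,0,0,0,0,0,-7.1,0.5,0,0,0,0,0,-7.1])

```text
time_s: 21.12
tcp_pos: [0.4602, 0.1546, 0.1892]
orientation: [0.491, 3.102, -0.0]
wrist_force: [1.1, 0.6, -0.7]
gripper_width: 0.499
finger_force: 0.0
```

Request:
play_rows(plan=[0.5,0,0,0,0,0,-7.1,0.5,0,0,0,0,0,-7.1,0.5,0,0,0,0,0,-7.1,0.5,0,0,0,0,0,-7.1,0.5,0,0,0,0,0,-7.1,0.5,0,0,0,0,0,-7.1,0.5,0,0,0,0,0,-7.1,0.5,0,0,0,0,0,-7.1,0.5,0,0,0,0,0,-7.1,0.5,0,0,0,0,0,-4])

```text
time_s: 21.95
tcp_pos: [0.4604, 0.155, 0.1887]
orientation: [1.328, -2.847, 0.0]
wrist_force: [0.3, 0.8, 0.9]
gripper_width: 0.501
finger_force: 0.0
```

```bash
python3 -c "
from h import *;feel(2)
from workcell import optics;bars(optics.camera('wrist'))"
```

```text
t 22.0 Tz [-0.03  -0.047] tau5 [0.838 1.754] mean -0.039 | all [-0.107  0.134  0.637 -0.035 -0.006 -0.039  1.296] | psi -129.83 q6 -2.28 p [0.4604 0.1549 0.1887] w 0.502
1065 px [258. 225.] c 461 154 wh 49 12 ang 49.7 ztop 0.1375
382 px [133. 268.] c 550 123 wh 20 10 ang 72.5 ztop 0.1344
196 px [303. 316.] c 481 232 wh 9 12 ang 70.6 ztop 0.1343
```

Request:
play_rows(plan=[0.5,0.04,-0.1,2.4,0,0,0,0.5,0,0,2,0,0,0,0.5,0,0,1,0,0,0,0,0,0,0,0,0,0,0,0,0,0,0,0,0,0,0,0,0,0,0,0,0,0,0,0,0,0,0,0,0,0,0,0,0,0])

```text
time_s: 22.72
tcp_pos: [0.4612, 0.1544, 0.1358]
orientation: [-1.316, 2.851, 0.0]
wrist_force: [-3.7, 1.7, 5.6]
gripper_width: 0.106
finger_force: 60.9
```

```bash
python3 -c "from h import *;feel(2)"
```

```text
t 22.77 Tz [0.075 0.049] tau5 [0.02  0.027] mean 0.062 | all [-3.47   1.76   6.146  0.367  0.585  0.062  0.023] | psi -130.45 q6 -2.271 p [0.4612 0.1544 0.1357] w 0.104
```

Request:
play_rows(plan=[0,0,0,0,0,0,5,0,0,0,0,0,0,5,0,0,0,0.02,0,0,5,0,0,0,0.02,0,0,2,0,0,0,0,0,0,0,0,0,0,0,0,0,0,0,0,0,0,0,0,0,0,0,0,0,0,0,0])

```text
time_s: 23.43
tcp_pos: [0.4611, 0.1545, 0.1354]
orientation: [-0.881, 3.014, 0.001]
wrist_force: [-5.4, 4.3, 8.1]
gripper_width: 0.101
finger_force: 61.6
```

```bash
python3 -c "from h import *;feel(4)"
```

```text
t 23.58 Tz [0.262 0.324 0.26  0.232] tau5 [0.278 0.276 0.275 0.275] mean 0.27 | all [-5.     3.592  8.323  0.534  0.825  0.27   0.276] | psi -147.43 q6 -1.975 p [0.4612 0.1545 0.1354] w 0.101
```

Request:
play_rows(plan=[0,0,0,0.03,0,0,4,0,0,0,0.02,0,0,3,0,0,0,0,0,0,0,0,0,0,0,0,0,0,0,0,0,0,0,0,0,0,0,0,0,0,0,0])

```text
time_s: 24.08
tcp_pos: [0.4612, 0.1546, 0.1352]
orientation: [-0.695, 3.062, 0.001]
wrist_force: [-6.5, 3.8, 12.5]
gripper_width: 0.105
finger_force: 62.2
```

```bash
python3 -c "from h import *;feel(4)"
```

```text
t 24.23 Tz [0.365 0.32  0.299 0.314] tau5 [0.303 0.299 0.299 0.298] mean 0.324 | all [-6.2    3.515 12.186  0.581  1.05   0.324  0.3  ] | psi -154.43 q6 -1.853 p [0.4612 0.1546 0.1352] w 0.105
```

Request:
play_rows(plan=[0,0,0,0.02,0,0,4,0,0,0,0,0,0,0,0,0,0,0,0,0,0,0,0,0,0,0,0,0,0,0,0,0,0,0,0])

```text
time_s: 24.65
tcp_pos: [0.4612, 0.1546, 0.135]
orientation: [-0.588, 3.085, 0.001]
wrist_force: [-6.3, 2.6, 13.1]
gripper_width: 0.104
finger_force: 62.4
```

```bash
python3 -c "from h import *;feel(6)"
```

```text
t 24.9 Tz [0.292 0.312 0.3   0.217 0.301 0.333] tau5 [0.309 0.305 0.304 0.304 0.304 0.304] mean 0.293 | all [-6.669  3.578 13.222  0.627  1.123  0.293  0.305] | psi -158.43 q6 -1.783 p [0.4612 0.1546 0.1351] w 0.1
```

Request:
play_rows(plan=[0,0,0,0.03,0,0,5,0,0,0,0,0,0,0,0,0,0,0,0,0,0,0,0,0,0,0,0,0,0,0,0,0,0,0,0])

```text
time_s: 25.32
tcp_pos: [0.4613, 0.1547, 0.1349]
orientation: [-0.452, 3.107, 0.001]
wrist_force: [-7.6, 3.6, 15.9]
gripper_width: 0.107
finger_force: 62.7
```

```bash
python3 -c "from h import *;feel(6)"
```

```text
t 25.57 Tz [0.314 0.313 0.317 0.299 0.282 0.354] tau5 [0.317 0.312 0.311 0.311 0.311 0.311] mean 0.313 | all [-7.327  3.777 15.502  0.651  1.247  0.313  0.312] | psi -163.43 q6 -1.696 p [0.4613 0.1546 0.1349] w 0.105
```

Request:
play_rows(plan=[0,0,0,0.02,0,0,4,0,0,0,0,0,0,0,0,0,0,0,0,0,0,0,0,0,0,0,0,0])

```text
time_s: 25.9
tcp_pos: [0.4613, 0.1547, 0.1348]
orientation: [-0.344, 3.121, 0.001]
wrist_force: [-7.6, 3.9, 17.5]
gripper_width: 0.102
finger_force: 63.0
```

```bash
python3 -c "from h import *;feel(5)"
```

```text
t 26.1 Tz [0.333 0.304 0.402 0.34  0.371] tau5 [0.399 0.354 0.343 0.341 0.34 ] mean 0.35 | all [-8.057  4.101 17.379  0.662  1.368  0.35   0.355] | psi -167.42 q6 -1.626 p [0.4613 0.1547 0.1348] w 0.107
```

Request:
play_rows(plan=[0.5,0,0,0,0,0,0,0.5,0,0,0,0,0,0,0.5,0,0,0,0,0,0,0.5,0,0,-2.7,0,0,0,0.5,0,0,-2.8,0,0,0,0.5,-3.06,-1.25,0,0,0,0,0.5,-3.06,-1.25,0,0,0,0,0.5,-3.06,-1.25,0,0,0,0,0.5,0,0,0,0,0,-6.8,0.5,0,0,0,0,0,-6.8,0.5,0,0,0,0,0,-6.8,0.5,0,0,0,0,0,-6.8])

```text
time_s: 27.1
tcp_pos: [0.559, 0.1373, 0.1879]
orientation: [1.076, -2.951, -0.0]
wrist_force: [-0.2, 0.0, -1.7]
gripper_width: 0.498
finger_force: 0.0
```

Request:
play_rows(plan=[0.5,0,0,0,0,0,-6.8,0.5,0,0,0,0,0,-6.8,0.5,0,0,0,0,0,-6.6,0.5,0,0,0,0,0,0])

```text
time_s: 27.43
tcp_pos: [0.5588, 0.1374, 0.1882]
orientation: [1.578, -2.717, 0.0]
wrist_force: [-0.9, -0.2, -0.3]
gripper_width: 0.503
finger_force: 0.0
```

```bash
python3 -c "
from h import *;feel(2)
from workcell import optics;bars(optics.camera('wrist'))"
```

```text
t 27.48 Tz [-0.053 -0.017] tau5 [-4.354 -3.02 ] mean -0.035 | all [-7.800e-02 -3.200e-01 -1.310e-01  8.000e-03 -3.000e-03 -3.500e-02
 -3.687e+00] | psi -120.15 q6 -2.508 p [0.5588 0.1374 0.1882] w 0.499
1491 px [407. 174.] c 461 154 wh 50 12 ang 24.6 ztop 0.1364
1103 px [259. 223.] c 558 136 wh 49 12 ang 60.6 ztop 0.1368
673 px [430. 294.] c 479 250 wh 11 48 ang 101.4 ztop 0.1366
299 px [289. 330.] c 583 225 wh 4 31 ang 154.1 ztop 0.1263
```

Request:
play_rows(plan=[0.5,-0.09,-0.04,2.4,0,0,0,0.5,0,0,2,0,0,0,0.5,0,0,1,0,0,0,0,0,0,0,0,0,0,0,0,0,0,0,0,0,0,0,0,0,0,0,0,0,0,0,0,0,0,0,0,0,0,0,0,0,0])

```text
time_s: 28.2
tcp_pos: [0.5598, 0.1383, 0.1353]
orientation: [-1.569, 2.72, -0.0]
wrist_force: [-3.1, 1.1, 5.4]
gripper_width: 0.101
finger_force: 60.7
```

```bash
python3 -c "from h import *;feel(2)"
```

```text
t 28.25 Tz [-0.016  0.018] tau5 [0.039 0.05 ] mean 0.001 | all [-3.158e+00  1.164e+00  6.674e+00  2.290e-01  5.820e-01  1.000e-03
  4.500e-02] | psi -120.06 q6 -2.509 p [0.5598 0.1383 0.1353] w 0.103
```

Request:
play_rows(plan=[0,0,0,0,0,0,5,0,0,0,0,0,0,5,0,0,0,0.02,0,0,5,0,0,0,0.03,0,0,5,0,0,0,0.02,0,0,4,0,0,0,0,0,0,0,0,0,0,0,0,0,0,0,0,0,0,0,0,0])

```text
time_s: 28.92
tcp_pos: [0.5601, 0.1381, 0.135]
orientation: [-0.969, 2.986, -0.001]
wrist_force: [-3.5, -1.3, 10.7]
gripper_width: 0.102
finger_force: 61.7
```

```bash
python3 -c "from h import *;feel(5)"
```

```text
t 29.12 Tz [0.338 0.357 0.411 0.354 0.361] tau5 [0.423 0.372 0.36  0.357 0.357] mean 0.364 | all [-3.03  -0.863 10.173 -0.115  0.548  0.364  0.374] | psi -144.05 q6 -2.09 p [0.5601 0.1381 0.135 ] w 0.1
```

Request:
play_rows(plan=[0,0,0,0.03,0,0,5,0,0,0,0.03,0,0,5,0,0,0,0.03,0,0,5,0,0,0,0,0,0,0,0,0,0,0,0,0,0,0,0,0,0,0,0,0,0,0,0,0,0,0,0])

```text
time_s: 29.7
tcp_pos: [0.5603, 0.138, 0.1346]
orientation: [-0.571, 3.086, -0.001]
wrist_force: [-4.4, -3.0, 15.2]
gripper_width: 0.105
finger_force: 62.5
```

```bash
python3 -c "from h import *;feel(5)"
```

```text
t 29.9 Tz [0.344 0.421 0.387 0.355 0.299] tau5 [0.393 0.388 0.386 0.386 0.386] mean 0.361 | all [-3.796 -2.121 15.43  -0.391  0.722  0.361  0.388] | psi -159.05 q6 -1.828 p [0.5603 0.138  0.1347] w 0.102
```

Request:
play_rows(plan=[0,0,0,0.03,0,0,4,0,0,0,0.03,0,0,4,0,0,0,0.03,0,0,4,0,0,0,0,0,0,0,0,0,0,0,0,0,0,0,0,0,0,0,0,0,0,0,0,0,0,0,0])

```text
time_s: 30.48
tcp_pos: [0.5605, 0.1379, 0.1344]
orientation: [-0.245, 3.128, -0.001]
wrist_force: [-6.1, -4.2, 23.8]
gripper_width: 0.106
finger_force: 63.5
```

```bash
python3 -c "from h import *;feel(5)"
```

```text
t 30.68 Tz [0.457 0.485 0.408 0.442 0.435] tau5 [0.455 0.45  0.449 0.449 0.449] mean 0.445 | all [-5.921 -4.07  23.039 -0.7    1.019  0.445  0.451] | psi -171.05 q6 -1.619 p [0.5605 0.1378 0.1344] w 0.106
```

Request:
play_rows(plan=[0,0,0,0,0,0,4,0,0,0,0,0,0,2,0,0,0,0,0,0,0,0,0,0,0,0,0,0,0,0,0,0,0,0,0,0,0,0,0,0,0,0])

```text
time_s: 31.18
tcp_pos: [0.5605, 0.1377, 0.1343]
orientation: [-0.081, 3.137, -0.001]
wrist_force: [-5.1, -3.9, 22.1]
gripper_width: 0.1
finger_force: 63.5
```

```bash
python3 -c "from h import *;feel(5)"
```

```text
t 31.38 Tz [0.523 0.502 0.473 0.5   0.535] tau5 [0.513 0.51  0.509 0.509 0.509] mean 0.507 | all [-5.293 -4.659 22.318 -0.816  1.023  0.507  0.51 ] | psi -177.04 q6 -1.514 p [0.5605 0.1377 0.1343] w 0.106
```

Request:
play_rows(plan=[0.5,0,0,0,0,0,0,0.5,0,0,0,0,0,0,0.5,0,0,0,0,0,0,0.5,0,0,-2.7,0,0,0,0.5,0,0,-2.9,0,0,0,0.5,1.87,2.97,0,0,0,0,0.5,1.87,2.97,0,0,0,0,0.5,1.87,2.97,0,0,0,0,0.5,1.87,2.97,0,0,0,0,0.5,0,0,0,0,0,7.1,0.5,0,0,0,0,0,7.1,0.5,0,0,0,0,0,7.1])

```text
time_s: 32.38
tcp_pos: [0.4783, 0.2536, 0.1878]
orientation: [0.508, 3.1, 0.0]
wrist_force: [0.1, -0.1, -0.2]
gripper_width: 0.501
finger_force: 0.0
```

Request:
play_rows(plan=[0.5,0,0,0,0,0,7.1,0.5,0,0,0,0,0,7.1,0.5,0,0,0,0,0,7.1,0.5,0,0,0,0,0,7.1,0.5,0,0,0,0,0,7.1,0.5,0,0,0,0,0,7.1,0.5,0,0,0,0,0,7.1,0.5,0,0,0,0,0,7.1,0.5,0,0,0,0,0,7.1,0.5,0,0,0,0,0,2,0.5,0,0,0,0,0,0])

```text
time_s: 33.3
tcp_pos: [0.4787, 0.2529, 0.1877]
orientation: [-2.109, -2.328, -0.0]
wrist_force: [-0.4, -0.6, -0.5]
gripper_width: 0.494
finger_force: 0.0
```

```bash
python3 -c "
from h import *;feel(2)
from workcell import optics;bars(optics.camera('wrist'))"
```

```text
t 33.35 Tz [0.024 0.013] tau5 [2.188 1.23 ] mean 0.019 | all [-0.054 -0.125 -0.14  -0.023  0.035  0.019  1.709] | psi 95.81 q6 0.242 p [0.4787 0.2529 0.1877] w 0.497
1109 px [260. 224.] c 479 253 wh 12 49 ang 96.4 ztop 0.1368
1021 px [396. 262.] c 575 234 wh 13 49 ang 153.2 ztop 0.1365
238 px [239. 330.] c 470 164 wh 28 6 ang 16.9 ztop 0.1313
295 px [367. 363.] c 574 144 wh 16 10 ang 12.0 ztop 0.1331
```

Request:
play_rows(plan=[0.5,0.05,0,2.4,0,0,0,0.5,0,0,2,0,0,0,0.5,0,0,0.9,0,0,0,0,0,0,0,0,0,0,0,0,0,0,0,0,0,0,0,0,0,0,0,0,0,0,0,0,0,0,0,0,0,0,0,0,0,0])

```text
time_s: 34.07
tcp_pos: [0.4792, 0.2536, 0.1359]
orientation: [2.106, 2.33, 0.003]
wrist_force: [0.1, 0.2, 5.8]
gripper_width: 0.106
finger_force: 60.5
```

```bash
python3 -c "from h import *;feel(2)"
```

```text
t 34.12 Tz [0.024 0.015] tau5 [ 0.004 -0.002] mean 0.019 | all [-1.700e-02 -1.150e-01  6.382e+00  1.500e-02 -2.100e-02  1.900e-02
  1.000e-03] | psi 95.76 q6 0.244 p [0.4792 0.2536 0.1359] w 0.104
```

Request:
play_rows(plan=[0,0,0,0,0,0,5,0,0,0,0,0,0,5,0,0,0,0.02,0,0,5,0,0,0,0.02,0,0,5,0,0,0,0.02,0,0,5,0,0,0,0,0,0,3,0,0,0,0,0,0,0,0,0,0,0,0,0,0,0,0,0,0,0,0,0])

```text
time_s: 34.87
tcp_pos: [0.4795, 0.2536, 0.1356]
orientation: [2.607, 1.751, 0.004]
wrist_force: [2.3, -1.2, 8.4]
gripper_width: 0.099
finger_force: 61.4
```

```bash
python3 -c "from h import *;feel(5)"
```

```text
t 35.07 Tz [0.404 0.398 0.407 0.455 0.462] tau5 [0.474 0.435 0.425 0.423 0.423] mean 0.425 | all [ 1.965 -0.705  8.777 -0.138 -0.309  0.425  0.436] | psi 67.78 q6 0.732 p [0.4795 0.2536 0.1356] w 0.102
```

Request:
play_rows(plan=[0,0,0,0.02,0,0,4,0,0,0,0.01,0,0,3,0,0,0,0,0,0,0,0,0,0,0,0,0,0,0,0,0,0,0,0,0,0,0,0,0,0,0,0])

```text
time_s: 35.57
tcp_pos: [0.4796, 0.2535, 0.1354]
orientation: [2.709, 1.589, 0.005]
wrist_force: [1.9, -0.8, 10.8]
gripper_width: 0.107
finger_force: 61.7
```

```bash
python3 -c "from h import *;feel(4)"
```

```text
t 35.72 Tz [0.501 0.403 0.406 0.492] tau5 [0.46  0.456 0.456 0.455] mean 0.451 | all [ 1.861 -0.774 10.59  -0.233 -0.258  0.451  0.457] | psi 60.78 q6 0.855 p [0.4796 0.2536 0.1354] w 0.105
```

Request:
play_rows(plan=[0,0,0,0.02,0,0,3,0,0,0,0.01,0,0,2,0,0,0,0,0,0,0,0,0,0,0,0,0,0,0,0,0,0,0,0,0,0,0,0,0,0,0,0])

```text
time_s: 36.22
tcp_pos: [0.4797, 0.2536, 0.1353]
orientation: [2.776, 1.469, 0.005]
wrist_force: [1.6, -1.7, 13.6]
gripper_width: 0.103
finger_force: 62.1
```

```bash
python3 -c "from h import *;feel(4)"
```

```text
t 36.37 Tz [0.501 0.478 0.49  0.475] tau5 [0.486 0.484 0.484 0.484] mean 0.486 | all [ 1.212 -1.771 13.103 -0.307 -0.178  0.486  0.484] | psi 55.78 q6 0.942 p [0.4797 0.2536 0.1353] w 0.105
```

Request:
play_rows(plan=[0.5,0,0,0,0,0,0,0.5,0,0,0,0,0,0,0.5,0,0,0,0,0,0,0.5,0,0,-2.7,0,0,0,0.5,0,0,-2.7,0,0,0,0.5,1.28,3.02,0,0,0,0,0.5,1.28,3.02,0,0,0,0,0.5,1.28,3.02,0,0,0,0,0.5,0,0,0,0,0,-7.1,0.5,0,0,0,0,0,-7.1,0.5,0,0,0,0,0,-7.1,0.5,0,0,0,0,0,-7.1])

```text
time_s: 37.37
tcp_pos: [0.5752, 0.234, 0.1871]
orientation: [-2.325, -2.112, 0.001]
wrist_force: [-0.5, 0.3, -0.6]
gripper_width: 0.499
finger_force: 0.0
```

Request:
play_rows(plan=[0.5,0,0,0,0,0,-7.1,0.5,0,0,0,0,0,-7.1,0.5,0,0,0,0,0,-7.1,0.5,0,0,0,0,0,-7.1,0.5,0,0,0,0,0,-7.1,0.5,0,0,0,0,0,-7.1,0.5,0,0,0,0,0,-7.1,0.5,0,0,0,0,0,-7.1,0.5,0,0,0,0,0,-7.1,0.5,0,0,0,0,0,-4.4,0.5,0,0,0,0,0,0])

```text
time_s: 38.28
tcp_pos: [0.5751, 0.2342, 0.1874]
orientation: [-0.742, -3.052, 0.0]
wrist_force: [0.1, 0.0, -0.2]
gripper_width: 0.5
finger_force: 0.0
```

```bash
python3 -c "
from h import *;feel(2)
from workcell import optics;bars(optics.camera('wrist'))"
```

```text
t 38.33 Tz [ 0.035 -0.016] tau5 [-3.294 -2.132] mean 0.01 | all [ 0.329  0.07  -0.353  0.014  0.022  0.01  -2.713] | psi 152.38 q6 -0.826 p [0.5751 0.2342 0.1874] w 0.499
1734 px [209.  73.] c 479 252 wh 50 12 ang 73.1 ztop 0.1361
1708 px [ 52. 125.] c 461 155 wh 50 13 ang 24.3 ztop 0.1364
1102 px [261. 226.] c 576 234 wh 12 49 ang 153.2 ztop 0.1366
1073 px [122. 263.] c 558 137 wh 49 12 ang 23.5 ztop 0.1356
```

Request:
play_rows(plan=[0.5,-0.1,0.07,2.3,0,0,0,0.5,0,0,2,0,0,0,0.5,0,0,0.9,0,0,0,0,0,0,0,0,0,0,0,0,0,0,0,0,0,0,0,0,0,0,0,0,0,0,0,0,0,0,0,0,0,0,0,0,0,0])

```text
time_s: 39.05
tcp_pos: [0.5769, 0.2345, 0.1368]
orientation: [0.748, 3.05, 0.002]
wrist_force: [0.8, 0.7, 4.7]
gripper_width: 0.103
finger_force: 60.5
```

```bash
python3 -c "from h import *;feel(2)"
```

```text
t 39.1 Tz [-0.03   0.018] tau5 [0.035 0.03 ] mean -0.006 | all [ 0.815  0.815  5.396  0.087 -0.106 -0.006  0.033] | psi 152.44 q6 -0.827 p [0.5768 0.2345 0.1367] w 0.102
```

Request:
play_rows(plan=[0,0,0,0,0,0,5,0,0,0,0,0,0,5,0,0,0,0.02,0,0,5,0,0,0,0.02,0,0,5,0,0,0,0.02,0,0,5,0,0,0,0,0,0,0,0,0,0,0,0,0,0,0,0,0,0,0,0,0,0,0,0,0,0,0,0])

```text
time_s: 39.85
tcp_pos: [0.5769, 0.2345, 0.1364]
orientation: [1.39, 2.816, 0.002]
wrist_force: [-1.1, 0.7, 9.9]
gripper_width: 0.101
finger_force: 61.6
```

```bash
python3 -c "from h import *;feel(5)"
```

```text
t 40.05 Tz [0.35  0.36  0.334 0.378 0.349] tau5 [0.367 0.361 0.36  0.36  0.36 ] mean 0.354 | all [-0.29   0.271  9.677  0.031  0.107  0.354  0.361] | psi 127.46 q6 -0.391 p [0.5769 0.2345 0.1364] w 0.109
```

Request:
play_rows(plan=[0,0,0,0.02,0,0,5,0,0,0,0.02,0,0,5,0,0,0,0.02,0,0,4,0,0,0,0,0,0,0,0,0,0,0,0,0,0,0,0,0,0,0,0,0,0,0,0,0,0,0,0])

```text
time_s: 40.63
tcp_pos: [0.5769, 0.2346, 0.1362]
orientation: [1.722, 2.625, 0.003]
wrist_force: [-1.6, 0.2, 12.7]
gripper_width: 0.106
finger_force: 62.2
```

```bash
python3 -c "from h import *;feel(4)"
```

```text
t 40.78 Tz [0.423 0.449 0.46  0.454] tau5 [0.439 0.435 0.434 0.434] mean 0.447 | all [-2.168 -0.16  13.263 -0.043  0.308  0.447  0.435] | psi 113.47 q6 -0.147 p [0.577  0.2345 0.1361] w 0.103
```

Request:
play_rows(plan=[0,0,0,0.02,0,0,4,0,0,0,0.01,0,0,3,0,0,0,0,0,0,0,0,0,0,0,0,0,0,0,0,0,0,0,0,0,0,0,0,0,0,0,0])

```text
time_s: 41.28
tcp_pos: [0.577, 0.2345, 0.136]
orientation: [1.879, 2.515, 0.004]
wrist_force: [-2.5, -0.3, 14.5]
gripper_width: 0.1
finger_force: 62.5
```

```bash
python3 -c "from h import *;feel(4)"
```

```text
t 41.43 Tz [0.472 0.475 0.525 0.488] tau5 [0.479 0.475 0.474 0.474] mean 0.49 | all [-2.103 -0.304 14.552 -0.097  0.416  0.49   0.476] | psi 106.47 q6 -0.025 p [0.577  0.2345 0.136 ] w 0.099
```

Request:
play_rows(plan=[0.5,0,0,0,0,0,0,0.5,0,0,0,0,0,0,0.5,0,0,0,0,0,0,0.5,0,0,-2.7,0,0,0,0.5,0,0,-2.6,0,0,0,0.5,-1.09,-3.34,0,0,0,0,0.5,-1.09,-3.34,0,0,0,0,0.5,-1.09,-3.34,0,0,0,0,0.5,-1.09,-3.34,0,0,0,0,0.5,0,0,0,0,0,7.1,0.5,0,0,0,0,0,7.1,0.5,0,0,0,0,0,7.1])

```text
time_s: 42.43
tcp_pos: [0.4602, 0.1543, 0.1874]
orientation: [2.32, 2.118, 0.001]
wrist_force: [0.2, 0.4, 0.4]
gripper_width: 0.5
finger_force: 0.0
```

Request:
play_rows(plan=[0.5,0,0,0,0,0,7.1,0.5,0,0,0,0,0,7.1,0.5,0,0,0,0,0,7.1,0.5,0,0,0,0,0,7.1,0.5,0,0,0,0,0,7.1,0.5,0,0,0,0,0,7.1,0.5,0,0,0,0,0,7.1,0.5,0,0,0,0,0,7.1,0.5,0,0,0,0,0,4.4,0.5,0,0,0,0,0,0])

```text
time_s: 43.27
tcp_pos: [0.4605, 0.1546, 0.187]
orientation: [-3.074, -0.645, 0.0]
wrist_force: [0.2, -0.3, -0.0]
gripper_width: 0.499
finger_force: 0.0
```

```bash
python3 -c "
from h import *;feel(2)
from workcell import optics;bars(optics.camera('wrist'))"
```

```text
t 43.32 Tz [-0.01  -0.023] tau5 [3.293 2.133] mean -0.017 | all [ 0.341  0.037 -0.482  0.007 -0.014 -0.017  2.713] | psi 24.03 q6 1.317 p [0.4605 0.1546 0.187 ] w 0.499
1718 px [355.  90.] c 558 137 wh 50 12 ang 21.1 ztop 0.1356
1551 px [122. 136.] c 479 251 wh 49 13 ang 72.7 ztop 0.1359
1102 px [258. 222.] c 462 155 wh 49 13 ang 24.5 ztop 0.1367
```

Request:
play_rows(plan=[0.5,0.05,0,2.3,0,0,0,0.5,0,0,2,0,0,0,0.5,0,0,0.9,0,0,0,0,0,0,0,0,0,0,0,0,0,0,0,0,0,0,0,0,0,0,0,0,0,0,0,0,0,0,0,0,0,0,0,0,0,0])

```text
time_s: 44.03
tcp_pos: [0.4615, 0.1551, 0.1361]
orientation: [-3.073, -0.652, -0.003]
wrist_force: [0.4, 1.6, 5.0]
gripper_width: 0.106
finger_force: 60.4
```

```bash
python3 -c "from h import *;feel(2)"
```

```text
t 44.08 Tz [ 0.043 -0.019] tau5 [ 0.001 -0.008] mean 0.012 | all [ 4.870e-01  1.442e+00  6.034e+00  2.940e-01  8.700e-02  1.200e-02
 -4.000e-03] | psi 23.97 q6 1.318 p [0.4616 0.1551 0.1361] w 0.104
```

Request:
play_rows(plan=[0,0,0,0,0,0,5,0,0,0,0,0,0,5,0,0,0,0.02,0,0,5,0,0,0,0.02,0,0,5,0,0,0,0.02,0,0,5,0,0,0,0,0,0,0,0,0,0,0,0,0,0,0,0,0,0,0,0,0,0,0,0,0,0,0,0])

```text
time_s: 44.83
tcp_pos: [0.4616, 0.1551, 0.1358]
orientation: [-3.141, 0.028, -0.003]
wrist_force: [-1.2, 1.3, 11.5]
gripper_width: 0.104
finger_force: 61.5
```

```bash
python3 -c "from h import *;feel(5)"
```

```text
t 45.03 Tz [0.371 0.371 0.352 0.369 0.373] tau5 [0.379 0.373 0.372 0.372 0.372] mean 0.367 | all [-1.985  1.752 11.408  0.285  0.362  0.367  0.374] | psi -1.01 q6 1.754 p [0.4616 0.1551 0.1358] w 0.103
```

Request:
play_rows(plan=[0,0,0,0.02,0,0,5,0,0,0,0.02,0,0,5,0,0,0,0.02,0,0,3,0,0,0,0,0,0,0,0,0,0,0,0,0,0,0,0,0,0,0,0,0,0,0,0,0,0,0,0])

```text
time_s: 45.62
tcp_pos: [0.4616, 0.1552, 0.1355]
orientation: [-3.117, 0.383, -0.004]
wrist_force: [-3.4, 1.3, 15.6]
gripper_width: 0.107
finger_force: 62.4
```

```bash
python3 -c "from h import *;feel(4)"
```

```text
t 45.77 Tz [0.433 0.478 0.446 0.429] tau5 [0.46  0.457 0.456 0.455] mean 0.446 | all [-3.541  1.44  16.023  0.262  0.662  0.446  0.457] | psi -14.01 q6 1.981 p [0.4617 0.1552 0.1355] w 0.106
```

Request:
play_rows(plan=[0,0,0,0.01,0,0,3,0,0,0,0,0,0,1.5,0,0,0,0,0,0,0,0,0,0,0,0,0,0,0,0,0,0,0,0,0,0,0,0,0,0,0,0])

```text
time_s: 46.27
tcp_pos: [0.4617, 0.1551, 0.1355]
orientation: [-3.1, 0.505, -0.004]
wrist_force: [-3.4, 0.4, 16.5]
gripper_width: 0.102
finger_force: 62.5
```

```bash
python3 -c "from h import *;feel(5)"
```

```text
t 46.47 Tz [0.452 0.505 0.486 0.499 0.555] tau5 [0.498 0.497 0.496 0.496 0.496] mean 0.499 | all [-3.984  1.374 16.608  0.197  0.684  0.499  0.497] | psi -18.51 q6 2.059 p [0.4617 0.1551 0.1354] w 0.103
```

Request:
play_rows(plan=[0.5,0,0,0,0,0,0,0.5,0,0,0,0,0,0,0.5,0,0,0,0,0,0,0.5,0,0,-2.7,0,0,0,0.5,0,0,-3,0,0,0,0.5,0,0,-3,0,0,0,0.5,0,0,-3,0,0,0,0.5,0,0,0,0,0,0,0.5,0,0,0,0,0,0,0.5,0,0,0,0,0,0])

```text
time_s: 47.3
tcp_pos: [0.4609, 0.1548, 0.25]
orientation: [3.1, -0.506, -0.001]
wrist_force: [0.2, 0.4, -1.4]
gripper_width: 0.499
finger_force: 0.0
```

```bash
python3 -c "
from h import *;feel(2)
from workcell import optics,close_job
bars(optics.camera('wrist')); print(close_job())"
```

```text
t 47.35 Tz [ 0.006 -0.006] tau5 [-0.001 -0.001] mean -0.0 | all [ 0.497  0.478 -0.641  0.013  0.012 -0.    -0.001] | psi -18.55 q6 2.06 p [0.4607 0.1548 0.2497] w 0.504
922 px [239.  74.] c 558 137 wh 50 12 ang 21.0 ztop 0.1356
965 px [116.  93.] c 576 233 wh 13 49 ang 123.7 ztop 0.1356
649 px [257. 195.] c 461 155 wh 12 49 ang 179.1 ztop 0.1359
675 px [147. 211.] c 479 251 wh 49 12 ang 72.8 ztop 0.1358
the job is handed in; nothing more can be done
None
```

All four nuts were tightened crisscross in two passes, reading 0.32–0.35 N m after the first and 0.47–0.51 N m after the second (the first nut came out highest, at 0.51), and the job was handed in at 47 s of the 72 s with the gripper clear.

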